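Clear the burnt-out tealights after the film

ROBOT

A 6-joint arm with a two-finger parallel gripper is mounted at the origin on the work surface. World frame = base frame: x ahead of the robot, y to its left, z up, the work surface at z = 0. Lengths are in m, angles in degrees, forces in N, time in s.
With the tool pointing down it reaches from about 0.3 to 0.875 m from the base axis. Payload 6.4 kg.
Tool frame: the origin (TCP) lies at the very end of the fingers, on their centre line; the grasp point (between the pads) lies 19 mm behind it; z points along the fingers, y is the line along which they close (so a half turn about z gives the same grasp; the last joint's range is limited). The gripper opens to 85 mm and grips with 20 to 120 N. Pads are 22 mm wide; open, the fingers measure 114 mm over their backs; the gripper's body (76 mm by 85 mm) begins 54 mm behind the grasp point. The pads swing forward as they close: fully open they stand 13 mm farther back than shut.
Start: joints at [-82.466, 10.359, 92.074, -0, 77.567, -11.82], TCP at [0.191, -0.543, 0.231] pointing down, gripper open.
Joint ranges: [-171.53, 171.53], [-51.25, 118.39], [17.06, 147.69], [-65.23, 245.23], [0, 150.52], [-178.68, 178.68]. Speed limits (degrees/s): [147.25, 147.25, 172.46, 180, 180, 180].

INTERFACE

Orientations are given as [roll, pitch, yaw] about the fixed x, y, z axes, in that order (R = Rz(yaw) Ry(pitch) Rx(roll)).
In Python, from bench import bot, optics, nets gives the robot as it stands.
- The arm moves only by the tool servo_tool, never from a script. Its argument "targets" is a list of rows, each a list of 5 numbers: the finger opening in cm, from 0 to 8.54, then the shift along the tool's x, y, z in cm, then the turn about the tool's z in degrees. In form: [[fingers, x, y, z, twist], ...]. A call has exactly 10 rows; each row is the pose to reach, as a shift and turn from the pose commanded when the call began, along the tool's axes at that moment; what a row does not reach only later rows make up. A row lasts 1/10 s, in which the tool goes at most 50 mm and 8.59 degrees, less where a joint would pass 70% of its speed; a pose out of reach is approached as far as the arm can. A call with a gripper value outside its range is refused whole. The fingers move at their own pace and stop on an object; "squeeze" is the grip in N (left out, the last holds). Time passes only in rows, so rows that repeat a pose let the fingers close, or fill a call up. It gives the time, the measured TCP pose, the force, the opening and the grip force at its end, in the units of the state.
- bot.get_state(): the state, without advancing time (a new reading comes with each control period).
- optics.capture(name): name is "side" or "top" or "wrist"; returns the picture (480x640x3 uint8, blue, green, red); there is no depth.
- optics.calibration(name): a dict with "K" (3x3 intrinsics, pixels), "R" (3x3) and "t" (3): a world point X has camera coordinates R X + t; the wrist camera has in their place "mount" (4x4, takes a point from camera to tool coordinates, whose origin is the TCP and whose axes are the flange's). Camera axes: x right, y down, z forward; pixel columns grow to the right and rows downward; lengths in m; the calibration is good to about 2 mm. A picture is of the moment at which its call begins: read the wrist's pose just before it. calibration takes no time and is no camera call.
- bot.close_job(): hands the job in; it is judged then, once.
Trained networks look in the newest picture that a camera, given by its name, has taken for a name from the list of things; names that differ only in an ending like _2 or _b are one class to them, and where a whole thing is asked for, a point or a joint stands for the part that bears it (a point fixed in the world has none). Each returns a list of dicts, best first, with "p" (0 to 1); they miss things now and then, are a little off and sometimes report something else, mostly with a low value. They report only what shows in the picture. A call takes as long as a camera call. They do not tell look-alikes from the thing itself.
- nets.cut_out(name, camera): "region" (480x640 bool, what is visible of it) and "box" ([centre column, centre row, width, height] in pixels, round what is visible of it).
The state is a dict: "time_s": time; "qpos": joint angles; "joint_vel": joint speeds; "joint_torque": joint torques, N m; "eef_pos": TCP position; "orientation": TCP orientation; "contact_force": force on the tool from outside, world axes, zero at the start; "ft_torque": the same for the moment, N m; "finger_gap": finger opening in m; "gripper_force": force on a finger pad.
Only numpy, scipy, OpenCV 4.12 (cv2) and the standard library are available. Lean on these libraries where they do the work, as an engineer would, in place of code of your own. Each camera call takes 0.05 s, during which the arm holds its last target. There are 200 camera calls.

TASK

The film is over: sweep the three burnt-out tealights along the dark serving stand with your closed fingers and push them over its open end, so that all three drop into the grey tray tucked under that end. Only push them, gently: their foil cups crumple if squeezed or pressed, and they must not be picked up or lifted. Leave the pillar candle, the bowl, the bucket and the remote control where they are.

Things in the scene. Friction and masses are not known exactly. Their poses are not given: they have to be found in the camera images.
- tealight0: burnt-out tealight: round cup of thin aluminium filled level with white wax, 38 mm across, 16 mm high, 11 to 21 g, loose on the stand's board. Origin: centre of its underside; z up. Each tealight and the candle stands in a lane of its own along the stand's y (lanes about 58 mm apart), so each tealight has a free straight way to either end
- tealight1: burnt-out tealight: round cup of thin aluminium filled level with white wax, 38 mm across, 16 mm high, 11 to 21 g, loose on the stand's board. Origin: centre of its underside; z up. Each tealight and the candle stands in a lane of its own along the stand's y (lanes about 58 mm apart), so each tealight has a free straight way to either end
- tealight2: burnt-out tealight: round cup of thin aluminium filled level with white wax, 38 mm across, 16 mm high, 11 to 21 g, loose on the stand's board. Origin: centre of its underside; z up. Each tealight and the candle stands in a lane of its own along the stand's y (lanes about 58 mm apart), so each tealight has a free straight way to either end
- stand: dark wooden serving stand on four feet, fixed: flat board 240 mm along its x, 260 mm along its y, 15 mm thick, its top 60 mm above the table. Low rims (6 mm thick, 7 mm high) along its two edges at x = +-120 mm; its two ends at y = +-130 mm have no rim and are open. Origin: at table level under the board's centre
- tray: grey open tray, fixed, on the table, tucked 15 mm under one open end of the stand (+y end in some starts, -y end in others), square with it: 230 mm along its x, 120 mm along its y, 42 mm high, walls and floor 4 mm; rim 18 mm below the board's top. What is pushed over that end falls into it. Origin: on the table under its centre, 175 mm from the stand's origin along the stand's +y or -y
- candle: short unburnt white pillar candle standing loose on the stand's board among the tealights, 48 mm across, 36 mm high (44 mm with its wick), 80 g; to be left alone. Origin: centre of its underside
- dip_bowl: small white bowl standing loose on the table at the other open end of the stand, clear of the board: rim 84 mm across, 42 mm high; to be left alone. Origin: centre of its underside
- bucket: white popcorn bucket, empty, loose on the table to the robot's left, 156 mm across, 150 mm high; to be left alone. Origin: centre of its underside
- remote: black remote control lying loose on the table to the robot's right, 165 x 45 x 18 mm, long along its own x; to be left alone. Origin: centre of its underside
There are look-alikes about, which are no part of the job. Leave any pink look-alike of the tealight1 alone.

How it is judged (in metres and radians):
At the end, for the whole second after the job is handed in: All three tealights lie at rest inside the grey tray (origin within the tray's outline and less than 45 mm above the table, any way up), and the candle, the dip bowl, the bucket and the remote control are within 15 mm of where they started, the candle upright (x of tealight0 in the frame of tray between -0.115 and 0.115 m and y of tealight0 in the frame of tray between -0.06 and 0.06 m and height (world z) of each of tealight0, tealight1, tealight2 below 0.045 m and linear speed of each of tealight0, tealight1, tealight2 below 0.02 m/s and x of tealight1 in the frame of tray between -0.115 and 0.115 m and y of tealight1 in the frame of tray between -0.06 and 0.06 m and x of tealight2 in the frame of tray between -0.115 and 0.115 m and y of tealight2 in the frame of tray between -0.06 and 0.06 m and distance of each of candle, dip_bowl, bucket, remote from where it was at the start of the episode below 0.015 m and angle between candle's own z axis and vertical below 0.15 rad); the robot touches nothing.
It fails at once if a tealight is lifted or carried (its underside more than 25 mm above the stand's board) (height (world z) of any of tealight0, tealight1, tealight2 above 0.085 m).
It fails at once if a tealight is squeezed, jammed or pressed by the fingers with more than 15 N (contact force between the fingers and tealight0 above 15 N or contact force between the fingers and tealight1 above 15 N or contact force between the fingers and tealight2 above 15 N).
It fails at once if the pillar candle, dip bowl, bucket or remote control is shifted more than 15 mm, or the candle is tipped (distance of any of candle, dip_bowl, bucket, remote from where it was at the start of the episode above 0.015 m or angle between candle's own z axis and vertical above 0.3 rad).
It also fails if it takes over 54 s, if anything falls off the work surface, if the arm or the gripper's body presses on something with over 40 N, if the wrist force passes 120 N, or if a joint passes its speed limit or range.

## Working session

There is one attempt and no reset: what is moved stays moved. The work goes in short steps, Python scripts to look and compute and a tool call to move; the robot and the scene stay as the last step left them, time stands still between calls to the robot, and variables do not carry over. Pictures are saved under pics/ and viewed, at most 10 in all, crops included, and the job is handed in when it is done.

Besides the shell and the picture viewer there is one more tool, called in YAML: its name, and indented under it one key for each argument. servo_tool: Moves the arm, as the interface text tells. Its arguments: {"type":"object","properties":{"targets":{"type":"array","items":{"type":"array","items":{"type":"number"}}},"squeeze":{"type":"number"}},"required":["targets"]}

```bash
mkdir -p pics; python3 - <<'E'
from bench import bot,optics,nets
import cv2
s=bot.get_state(); print(s['time_s'],s['eef_pos'],s['orientation'],s['finger_gap'])
for c in ['top','side']:
    im=optics.capture(c); cv2.imwrite(f'pics/{c}0.png',im)
    k=optics.calibration(c); print(c,k['K'].tolist() if hasattr(k['K'],'tolist') else k['K'],k['R'],k['t'])
    for n in (['tealight0','candle','stand','tray'] if c=='top' else []):
        for d in nets.cut_out(n,c): print(n,round(d['p'],2),[round(float(v),1) for v in d['box']])
E
```

```text
0.0 [ 0.19047914 -0.54194896  0.23037474] [-1.79901350e+02 -2.19391768e-02  1.93513584e+01] 0.08529245146923459
top [[454.1348584668569, 0.0, 310.23721074331485], [0.0, 454.1348584668569, 245.66319146749032], [0.0, 0.0, 1.0]] [[-0.01993968 -0.99970893 -0.01358163]
 [-0.99139607  0.02152796 -0.12911381]
 [ 0.12936861  0.01089028 -0.99153677]] [0.03206378 0.53512072 1.00008176]
tealight0 0.74 [284.8, 194.2, 17.0, 20.3]
tealight0 0.72 [299.0, 217.7, 14.4, 22.3]
tealight0 0.72 [318.2, 266.7, 15.4, 17.4]
tealight0 0.61 [359.1, 326.2, 21.3, 17.9]
tealight0 0.49 [317.6, 327.6, 15.1, 22.5]
candle 0.8 [283.1, 247.4, 21.1, 27.1]
stand 0.57 [303.0, 232.3, 141.4, 132.6]
tray 0.62 [380.5, 211.6, 67.3, 106.1]
side [[460.4779375934531, 0.0, 331.9348420108771], [0.0, 460.4779375934531, 239.13685411690165], [0.0, 0.0, 1.0]] [[-0.92082637 -0.38922907  0.02407321]
 [-0.21379172  0.4522274  -0.86590039]
 [ 0.32614704 -0.80249057 -0.49963687]] [0.47519396 0.18357667 1.21591402]
```

View pics/top0.png

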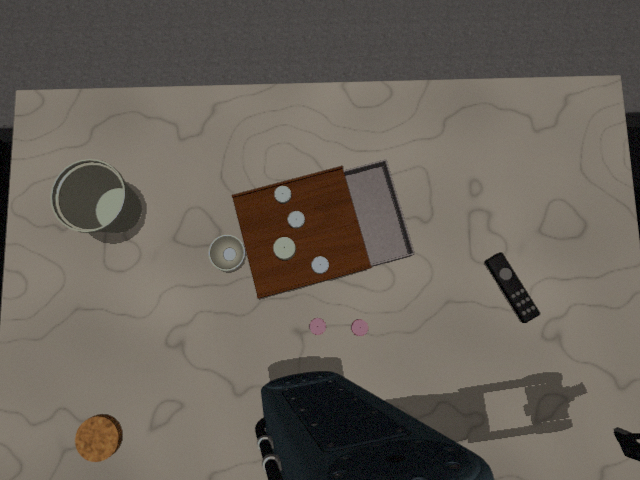

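The top view shows white tealights at (283,194), (296,219) and (320,265), with the candle at (284,247). The tray is on the right, so the stand's tray end points to about world -y. The pink look-alikes at (317,326) and (360,327) lie on the table, and the white thing at (230,254) is inside the bowl. I choose the three white ones on the board and check them in a close crop.

```bash
cat > h.py <<'E'
from bench import bot,optics,nets
import cv2, numpy as np
def back(c,uv,z):
    k=optics.calibration(c);K,R,t=[np.array(k[i]) for i in 'KRt']
    d=R.T@np.linalg.inv(K)@np.array([uv[0],uv[1],1.]); o=-R.T@t
    return o+d*(z-o[2])/d[2]
def proj(c,X):
    k=optics.calibration(c);K,R,t=[np.array(k[i]) for i in 'KRt']
    p=K@(R@np.array(X)+t); return p[:2]/p[2]
E
python3 - <<'E'
from h import *
im=cv2.imread('pics/top0.png')
cr=cv2.resize(im[150:310,200:420],None,fx=3.5,fy=3.5,interpolation=cv2.INTER_CUBIC); cv2.imwrite('pics/crop.png',cr)
# brown mask -> board
hsv=cv2.cvtColor(im,cv2.COLOR_BGR2HSV); m=((hsv[...,0]<16)&(hsv[...,1]>110)).astype(np.uint8)
m[:, :200]=0;m[330:]=0
m=cv2.morphologyEx(m,cv2.MORPH_CLOSE,np.ones((25,25)))
n,l,st,ce=cv2.connectedComponentsWithStats(m); i=1+st[1:,4].argmax()
c=max(cv2.findContours((l==i).astype(np.uint8),0,1)[0],key=cv2.contourArea)
P=np.array([back('top',p,.062)[:2] for p in c[:,0]],np.float32)*1000
r=cv2.minAreaRect(P);print('stand',r,cv2.boxPoints(r).tolist())
g=cv2.cvtColor(im,cv2.COLOR_BGR2GRAY)
for n,uv,z,w in [('a',(283,194),.076,13),('b',(296,219),.076,13),('c',(320,265),.076,13),('cand',(284,247),.096,16),('bowl',(227,253),.042,0)]:
    if w:
        u,v=uv; s=g[v-w:v+w+1,u-w:u+w+1]; mm=(s>130).astype(np.uint8); M=cv2.moments(mm,True); uv=(u-w+M['m10']/M['m00'],v-w+M['m01']/M['m00'])
        print(n,uv,M['m00'],end=' ')
    print(n,back('top',uv,z).round(4))
E
```

```text
stand ((566.501953125, 41.29869079589844), (240.5161895751953, 258.9013671875), 13.809342384338379) [[418.8210754394531, 138.30303955078125], [480.6186828613281, -113.1148910522461], [714.182861328125, -55.705657958984375], [652.38525390625, 195.7122802734375]]
a (282.03225806451616, 193.29569892473117) 186.0 a [0.649  0.0808 0.076 ]
b (295.75690607734805, 218.66298342541435) 181.0 b [0.5911 0.0512 0.076 ]
c (319.64102564102564, 264.1794871794872) 195.0 c [0.4893 0.0008 0.076 ]
cand (283.85380116959067, 247.22222222222223) 342.0 cand [0.5256 0.0769 0.096 ]
bowl [0.5221 0.2096 0.042 ]
```

View pics/crop.png

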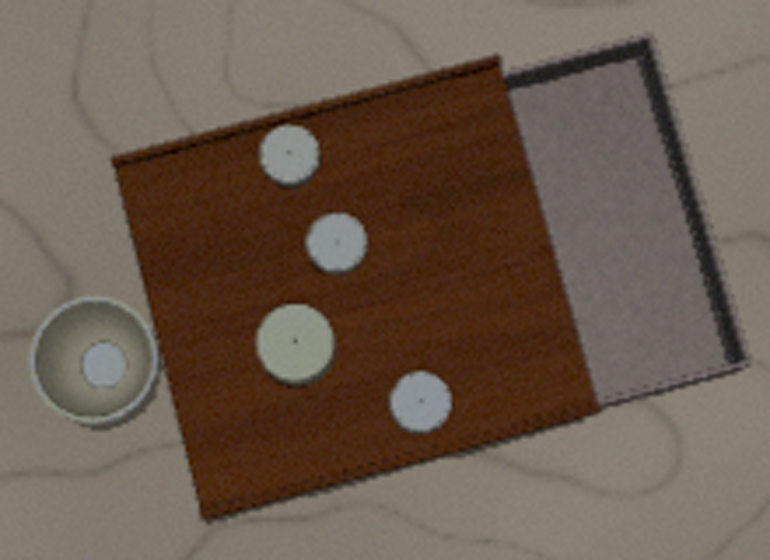

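View pics/side0.png

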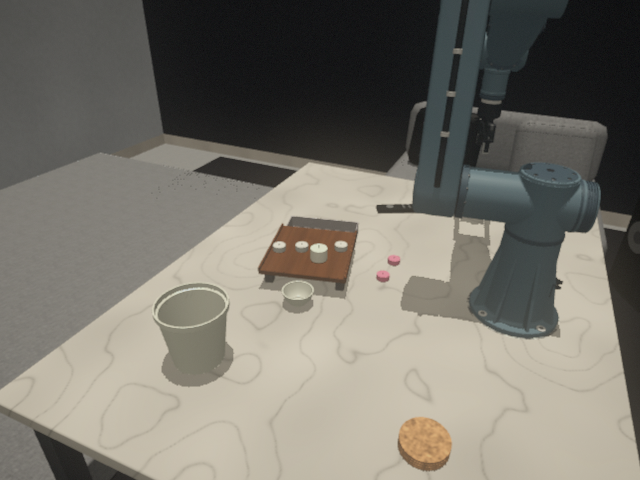

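The fitted stand measures 240.5 × 259 mm against the stated 240 × 260 mm. The close crop confirms three white tealights on the board, in lanes about 58 mm apart. The side view agrees, with the candle at (319,253), the tray at the far end, and the bowl at (297,293). The push direction is (0.239, -0.971), so a tool yaw of 13.8° makes tool +y the push direction.

servo_tool:
  targets:
    - [0,1.5,-1.5,0,0.5]
    - [0,4,-4,0,1]
    - [0,7,-7,0,2]
    - [0,10,-10,0,3]
    - [0,13,-13,0,4]
    - [0,16,-16,0,5]
    - [0,19,-19,0,5.55]
    - [0,21.5,-21.5,0,5.55]
    - [0,23,-23,0,5.55]
    - [0,23.3,-23.1,0,5.55]

```text
time_s: 1.3
eef_pos: [0.3346, -0.2453, 0.2314]
orientation: [180.0, -0.0, 14.0]
contact_force: [-0.7, -0.7, -0.2]
finger_gap: 0.0003
gripper_force: 0.0
```

```bash
cat >> h.py <<'E'
C=np.array([.5665,.0413]); d=np.array([.2387,-.9711]); n=np.array([.9711,.2387])
T=dict(a=(.6490,.0808),b=(.5911,.0512),c=(.4893,.0008))
def local(p): q=np.array(p)[:2]-C; return np.array([q@n,-q@d]).round(4)
def shift(target):  # world xyz -> cm in tool axes
    from scipy.spatial.transform import Rotation as Ro
    s=bot.get_state(); R=Ro.from_euler('xyz',s['orientation'],degrees=True).as_matrix()
    print('t',s['time_s'],'tcp',np.round(s['eef_pos'],4),np.round(s['orientation'],2),'gap',round(s['finger_gap'],4),'F',np.round(s['contact_force'],1),'local',local(s['eef_pos']))
    print('shift cm',(R.T@(np.array(target)-s['eef_pos'])*100).round(2))
E
python3 - <<'E'
from h import *
for k in T: print(k,local(T[k]))
t=np.array(T['c'])-d*.0485
shift([*t,.15])
E
```

```text
a [0.0895 0.0187]
b [0.0263 0.0037]
c [-0.0846 -0.0209]
t 1.3 tcp [ 0.3346 -0.2453  0.2314] [ 1.800e+02 -3.000e-02  1.398e+01] gap 0.0003 F [-0.7 -0.7 -0.2] local [-0.2936 -0.223 ]
shift cm [ 20.97 -25.     8.15]
```

servo_tool:
  targets:
    - [0,1.5,-2,0,0.2]
    - [0,4,-5,0,0.2]
    - [0,7,-8.5,0,0.2]
    - [0,10,-12,0,0.2]
    - [0,13,-15.5,0,0.2]
    - [0,16,-19,1,0.2]
    - [0,19,-22.5,3,0.2]
    - [0,20.5,-24.5,6,0.2]
    - [0,21,-25,8,0.2]
    - [0,21,-25,8,0.2]

```text
time_s: 2.3
eef_pos: [0.4764, 0.0462, 0.1482]
orientation: [-179.9, 0.3, 13.7]
contact_force: [-0.3, -0.5, 0.4]
finger_gap: 0.0001
gripper_force: 0.0
```

```bash
python3 - <<'E'
from h import *
t=np.array(T['c'])-d*.0485
shift([*t,.067])
im=optics.capture('wrist'); cv2.imwrite('pics/w1.png',im)
E
```

```text
t 2.3 tcp [0.4764 0.0462 0.1482] [-179.88    0.33   13.7 ] gap 0.0001 F [-0.3 -0.5  0.4] local [-0.0863  0.0262]
shift cm [ 0.21 -0.12  8.12]
```

View pics/w1.png

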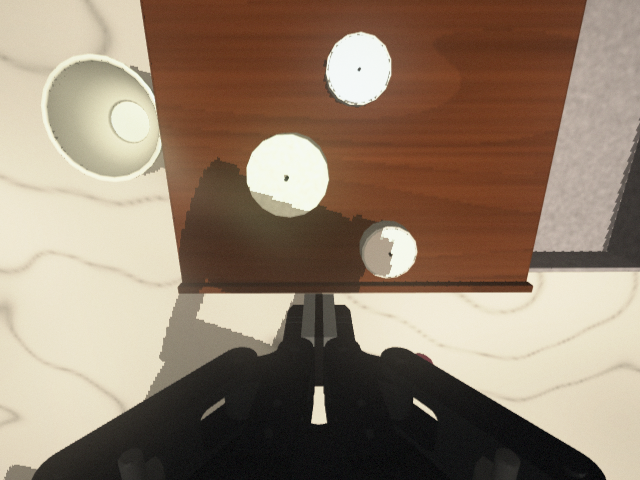

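The wrist view shows c at (389,250), ahead of the closed fingers on the push side. The candle at (287,175) is well off to the side, and b is at (359,69). I'll descend behind c.

servo_tool:
  targets:
    - [0,0.2,-0.1,1,0]
    - [0,0.2,-0.1,2.2,0]
    - [0,0.2,-0.1,3.4,0]
    - [0,0.2,-0.1,4.6,0]
    - [0,0.2,-0.1,5.8,0]
    - [0,0.2,-0.1,6.8,0]
    - [0,0.2,-0.1,7.5,0]
    - [0,0.2,-0.1,7.9,0]
    - [0,0.2,-0.1,8.1,0]
    - [0,0.2,-0.1,8.1,0]

```text
time_s: 3.35
eef_pos: [0.4799, 0.047, 0.0703]
orientation: [180.0, -0.0, 13.6]
contact_force: [0.0, 0.5, 0.3]
finger_gap: -0.0
gripper_force: 0.0
```

```bash
python3 - <<'E'
from h import *
t=np.array(T['c'])-d*.0485
shift([*t,.067])
E
```

```text
t 3.35 tcp [0.4799 0.047  0.0703] [180.    -0.    13.61] gap -0.0 F [0.  0.5 0.3] local [-0.0827  0.0262]
shift cm [-0.2  -0.14  0.33]
```

servo_tool:
  targets:
    - [0,-0.2,0,0.3,0]
    - [0,-0.2,0.3,0.3,0]
    - [0,-0.2,0.7,0.3,0]
    - [0,-0.2,1.1,0.3,0]
    - [0,-0.2,1.6,0.3,0]
    - [0,-0.2,2.2,0.3,0]
    - [0,-0.2,2.9,0.3,0]
    - [0,-0.2,3.6,0.3,0]
    - [0,-0.2,4.3,0.3,0]
    - [0,-0.2,5,0.3,0]

```text
time_s: 4.35
eef_pos: [0.4898, -0.0028, 0.0673]
orientation: [180.0, -0.0, 13.6]
contact_force: [-0.1, -0.1, 0.8]
finger_gap: -0.0004
gripper_force: 0.3
```

```bash
cat >> h.py <<'E'
def look(name,view=None):
    im=optics.capture('top'); g=cv2.cvtColor(im,cv2.COLOR_BGR2GRAY)
    for q in nets.cut_out('tealight0','top'):
        if q['p']>.3: print(round(q['p'],2),np.round(q['box'],1),'local z.076',local(back('top',q['box'][:2],.076)))
    if view:
        w=optics.capture('wrist'); both=cv2.resize(im[150:310,200:420],(660,480)); cv2.imwrite(f'pics/{name}.png',cv2.resize(np.hstack([both,w]),(800,300)))
E
python3 - <<'E'
from h import *
shift([*(C+n*(-.0846)+d*.1255),.067])
look('p1',1)
E
```

```text
t 4.35 tcp [ 0.4898 -0.0028  0.0673] [180.   -0.   13.6] gap -0.0004 F [-0.1 -0.1  0.8] local [-0.085  -0.0245]
shift cm [ 0.07 10.1   0.03]
0.73 [284.  194.5  14.3  21.8] local z.076 [0.0858 0.0151]
0.53 [360.7 326.4  16.4  14.3] local z.076 [-0.2361 -0.0708]
0.43 [ 96.5 195.8  90.1  79.7] local z.076 [0.1925 0.4206]
```

View pics/p1.png

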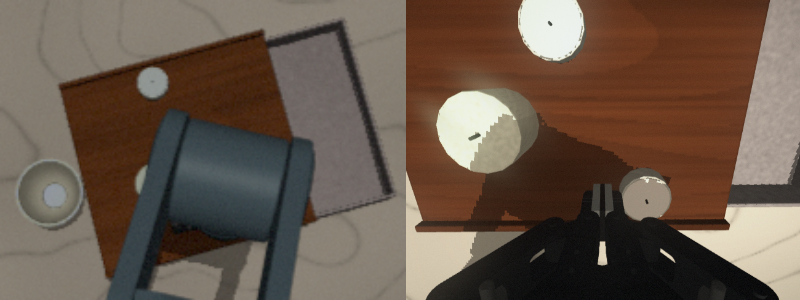

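The right half (wrist view) shows c at (645,193), being pushed in front of the fingers at (600,200). The candle is undisturbed.

servo_tool:
  targets:
    - [0,0.07,0.5,0,0]
    - [0,0.07,1.1,0,0]
    - [0,0.07,1.8,0,0]
    - [0,0.07,2.5,0,0]
    - [0,0.07,3.2,0,0]
    - [0,0.07,3.9,0,0]
    - [0,0.07,4.5,0,0]
    - [0,0.07,5.0,0,0]
    - [0,0.07,5.4,0,0]
    - [0,0.07,5.6,0,0]

```text
time_s: 5.5
eef_pos: [0.5036, -0.0567, 0.0673]
orientation: [180.0, -0.0, 13.6]
contact_force: [-0.3, -0.1, -0.9]
finger_gap: 0.0002
gripper_force: 0.0
```

```bash
cat >> h.py <<'E'
def wl():  # tealights in wrist view -> local coords
    from scipy.spatial.transform import Rotation as Ro
    s=bot.get_state(); optics.capture('wrist'); k=optics.calibration('wrist'); K=np.array(k['K']); M=np.array(k['mount'])
    W=np.eye(4); W[:3,:3]=Ro.from_euler('xyz',s['orientation'],degrees=True).as_matrix(); W[:3,3]=s['eef_pos']; W=W@M
    for q in nets.cut_out('tealight0','wrist'):
        v=W[:3,:3]@np.linalg.inv(K)@np.array([*q['box'][:2],1]); o=W[:3,3]
        print('w',round(q['p'],2),np.round(q['box']),*[(z,local(o+v*(z-o[2])/v[2])) for z in (.070,.015)])
E
python3 - <<'E'
from h import *
shift([*(C+n*(-.0846)+d*.1255),.067])
wl()
E
```

```text
t 5.5 tcp [ 0.5036 -0.0567  0.0673] [180.    -0.    13.59] gap 0.0002 F [-0.3 -0.1 -0.9] local [-0.0845 -0.0802]
shift cm [0.   4.53 0.03]
w 0.63 [ 87.  50. 132. 100.] (0.07, array([0.0247, 0.004 ])) (0.015, array([0.0353, 0.0372]))
w 0.59 [386. 310.  87.  86.] (0.07, array([-0.0833, -0.1118])) (0.015, array([-0.1152, -0.1242]))
w 0.52 [ 46. 211.  92. 132.] (0.07, array([-0.0351,  0.0346])) (0.015, array([-0.048 ,  0.0799]))
w 0.44 [208. 412.  13.  12.] (0.07, array([-0.143 , -0.0217])) (0.015, array([-0.1984,  0.0013]))
```

Tracking is well centred: c is at local (-0.083, -0.112) and the finger at (-0.0845, -0.080). Now I'll push it over.

servo_tool:
  targets:
    - [0,0,0.5,0,0]
    - [0,0,1.1,0,0]
    - [0,0,1.8,0,0]
    - [0,0,2.5,0,0]
    - [0,0,3.2,0,0]
    - [0,0,3.9,0,0]
    - [0,0,4.5,0,0]
    - [0,0,5.0,0,0]
    - [0,0,5.3,0,0]
    - [0,0,5.3,0,0]

```text
time_s: 6.6
eef_pos: [0.5161, -0.1082, 0.0673]
orientation: [180.0, -0.0, 13.6]
contact_force: [-0.6, -1.0, -0.2]
finger_gap: 0.0003
gripper_force: 0.0
```

```bash
python3 - <<'E'
from h import *
wl()
shift([*(np.array(T['b'])-d*.0485),.15])
E
```

```text
w 0.75 [372. 267.  63.  66.] (0.07, array([-0.0617, -0.1571])) (0.015, array([-0.085 , -0.1664]))
w 0.75 [115. 412.  51.  38.] (0.07, array([-0.1428, -0.0262])) (0.015, array([-0.198 ,  0.0159]))
w 0.6 [ 8. 60. 16. 74.] (0.07, array([ 0.0214, -0.0194])) (0.015, array([0.0308, 0.0255]))
t 6.7 tcp [ 0.5159 -0.1077  0.0672] [-1.7999e+02  1.0000e-02  1.3600e+01] gap 0.0003 F [-0.9  0.1  0.7] local [-0.0847 -0.1327]
shift cm [ 11.03 -18.53  -8.27]
```

c is in the tray, at local (-0.085, -0.166). Next I'll rise and move behind b.

servo_tool:
  targets:
    - [0,0,0,-2,0]
    - [0,0,0,-5,0]
    - [0,0,0,-8.3,0]
    - [0,1.5,-2.5,-8.3,0]
    - [0,4,-6.5,-8.3,0]
    - [0,6.5,-11,-8.3,0]
    - [0,9,-15,-8.3,0]
    - [0,10.5,-17.8,-8.3,0]
    - [0,11,-18.5,-8.3,0]
    - [0,11,-18.5,-8.3,0]

```text
time_s: 7.7
eef_pos: [0.5792, 0.0991, 0.1501]
orientation: [180.0, 0.0, 13.8]
contact_force: [-0.5, -0.3, 0.2]
finger_gap: -0.0
gripper_force: 0.0
```

```bash
python3 - <<'E'
from h import *
shift([*(np.array(T['b'])-d*.0485),.067]);wl()
E
```

```text
t 7.7 tcp [0.5792 0.0991 0.1501] [1.800e+02 2.000e-02 1.376e+01] gap -0.0 F [-0.5 -0.3  0.2] local [0.0262 0.0531]
shift cm [0.01 0.09 8.31]
w 0.78 [375. 158.  63.  61.] (0.07, array([0.0896, 0.0169])) (0.015, array([0.0849, 0.0079]))
w 0.65 [558. 340.  33.  42.] (0.07, array([-0.047, -0.131])) (0.015, array([-0.0854, -0.1766]))
```

servo_tool:
  targets:
    - [0,0,0,1,0]
    - [0,0,0,2.2,0]
    - [0,0,0,3.4,0]
    - [0,0,0,4.6,0]
    - [0,0,0,5.8,0]
    - [0,0,0,6.8,0]
    - [0,0,0,7.5,0]
    - [0,0,0,8.0,0]
    - [0,0,0,8.3,0]
    - [0,0,0,8.3,0]

```text
time_s: 8.8
eef_pos: [0.5793, 0.0979, 0.0671]
orientation: [-180.0, 0.0, 13.6]
contact_force: [-0.3, -0.1, 0.3]
finger_gap: 0.0001
gripper_force: 0.0
```

servo_tool:
  targets:
    - [0,0,0.2,0,0]
    - [0,0,0.5,0,0]
    - [0,0,0.9,0,0]
    - [0,0,1.3,0,0]
    - [0,0,1.8,0,0]
    - [0,0,2.4,0,0]
    - [0,0,3.1,0,0]
    - [0,0,3.8,0,0]
    - [0,0,4.5,0,0]
    - [0,0,5.2,0,0]

```text
time_s: 9.8
eef_pos: [0.5918, 0.0466, 0.0673]
orientation: [180.0, -0.0, 13.6]
contact_force: [-0.5, 0.8, -0.4]
finger_gap: 0.0
gripper_force: 0.3
```

```bash
python3 - <<'E'
from h import *
shift([*(C+n*.0263+d*.133),.067]);wl()
E
```

```text
t 9.8 tcp [0.5918 0.0466 0.0673] [ 1.800e+02 -1.000e-02  1.359e+01] gap 0.0 F [-0.5  0.8 -0.4] local [ 0.0258 -0.0009]
shift cm [ 0.1  13.21  0.03]
w 0.77 [387. 308.  85.  88.] (0.07, array([ 0.0284, -0.0327])) (0.015, array([-0.003 , -0.0452]))
w 0.72 [272. 176.  98.  99.] (0.07, array([0.0893, 0.0181])) (0.015, array([0.0819, 0.0257]))
w 0.59 [560. 406.  37.  51.] (0.07, array([-0.0295, -0.1261])) (0.015, array([-0.0836, -0.1754]))
```

servo_tool:
  targets:
    - [0,0.1,0.5,0,0]
    - [0,0.2,1.1,0,0]
    - [0,0.2,1.9,0,0]
    - [0,0.2,2.7,0,0]
    - [0,0.2,3.5,0,0]
    - [0,0.2,4.3,0,0]
    - [0,0.2,5.1,0,0]
    - [0,0.2,5.8,0,0]
    - [0,0.2,6.4,0,0]
    - [0,0.2,6.8,0,0]

```text
time_s: 10.9
eef_pos: [0.6097, -0.019, 0.0673]
orientation: [180.0, -0.0, 13.6]
contact_force: [-0.1, -0.8, 0.7]
finger_gap: 0.0
gripper_force: 0.0
```

```bash
python3 - <<'E'
from h import *
shift([*(C+n*.0283+d*.133),.067]);wl()
E
```

```text
t 10.9 tcp [ 0.6097 -0.019   0.0673] [180.    -0.    13.59] gap 0.0 F [-0.1 -0.8  0.7] local [ 0.0276 -0.0688]
shift cm [0.1  6.42 0.03]
w 0.89 [108. 180. 115. 100.] (0.07, array([0.0896, 0.0171])) (0.015, array([0.0816, 0.0509]))
w 0.82 [388. 311.  90.  87.] (0.07, array([ 0.0286, -0.1012])) (0.015, array([-0.0034, -0.1139]))
```

servo_tool:
  targets:
    - [0,0.1,0.6,0,0]
    - [0,0.1,1.3,0,0]
    - [0,0.1,2.0,0,0]
    - [0,0.1,2.7,0,0]
    - [0,0.1,3.4,0,0]
    - [0,0.1,4.1,0,0]
    - [0,0.1,4.8,0,0]
    - [0,0.1,5.5,0,0]
    - [0,0.1,6.1,0,0]
    - [0,0.1,6.4,0,0]

```text
time_s: 12.0
eef_pos: [0.6257, -0.081, 0.0673]
orientation: [180.0, -0.0, 13.6]
contact_force: [-0.4, 0.7, -0.3]
finger_gap: -0.0001
gripper_force: 0.0
```

```bash
python3 - <<'E'
from h import *
wl();shift([*(np.array(T['a'])-d*.0485),.15])
E
```

```text
w 0.71 [ 11. 187.  22.  64.] (0.07, array([ 0.0879, -0.0063])) (0.015, array([0.0789, 0.0435]))
w 0.6 [374. 264.  65.  65.] (0.07, array([ 0.0531, -0.1576])) (0.015, array([ 0.0304, -0.1673]))
t 12.1 tcp [ 0.6257 -0.0808  0.0673] [180.    -0.    13.57] gap 0.0 F [-0.1  0.8 -0.3] local [ 0.0283 -0.1327]
shift cm [  6.04 -20.01  -8.27]
```

b has dropped into the tray at local (0.030, -0.167). Now a.

servo_tool:
  targets:
    - [0,0,0,-2,0]
    - [0,0,0,-5,0]
    - [0,0,0,-8.3,0]
    - [0,0.9,-3,-8.3,0]
    - [0,2,-7,-8.3,0]
    - [0,3.5,-11.5,-8.3,0]
    - [0,5,-16,-8.3,0]
    - [0,5.8,-19.2,-8.3,0]
    - [0,6.05,-20,-8.3,0]
    - [0,6.05,-20,-8.3,0]

```text
time_s: 13.1
eef_pos: [0.6369, 0.1298, 0.1501]
orientation: [180.0, 0.0, 13.8]
contact_force: [0.2, -0.5, 0.6]
finger_gap: 0.0002
gripper_force: 0.0
```

```bash
python3 - <<'E'
from h import *
shift([*(np.array(T['a'])-d*.0485),.067])
E
```

```text
t 13.1 tcp [0.6369 0.1298 0.1501] [1.800e+02 2.000e-02 1.377e+01] gap 0.0002 F [ 0.2 -0.5  0.6] local [0.0895 0.0692]
shift cm [0.   0.2  8.31]
```

servo_tool:
  targets:
    - [0,0,0,1,0]
    - [0,0,0,2.2,0]
    - [0,0,0,3.4,0]
    - [0,0,0,4.6,0]
    - [0,0,0,5.8,0]
    - [0,0,0,6.8,0]
    - [0,0,0,7.5,0]
    - [0,0,0,8.0,0]
    - [0,0,0,8.3,0]
    - [0,0,0,8.3,0]

```text
time_s: 14.1
eef_pos: [0.6373, 0.1284, 0.0671]
orientation: [-180.0, 0.0, 13.6]
contact_force: [0.7, -0.1, -0.5]
finger_gap: -0.0003
gripper_force: 0.0
```

servo_tool:
  targets:
    - [0,0,0.2,0,0]
    - [0,0,0.5,0,0]
    - [0,0,0.9,0,0]
    - [0,0,1.3,0,0]
    - [0,0,1.8,0,0]
    - [0,0,2.4,0,0]
    - [0,0,3.1,0,0]
    - [0,0,3.8,0,0]
    - [0,0,4.5,0,0]
    - [0,0,5.2,0,0]

```text
time_s: 15.1
eef_pos: [0.6498, 0.0771, 0.0673]
orientation: [180.0, -0.0, 13.6]
contact_force: [-0.1, 0.6, 0.9]
finger_gap: 0.0001
gripper_force: 0.2
```

```bash
python3 - <<'E'
from h import *
shift([*(C+n*.0895+d*.133),.067]);wl()
E
```

```text
t 15.1 tcp [0.6498 0.0771 0.0673] [ 1.800e+02 -1.000e-02  1.359e+01] gap 0.0001 F [-0.1  0.6  0.9] local [0.0894 0.0149]
shift cm [ 0.07 14.79  0.04]
w 0.96 [388. 308.  89.  85.] (0.07, array([ 0.0916, -0.0174])) (0.015, array([ 0.0601, -0.03  ]))
```

servo_tool:
  targets:
    - [0,0.1,0.5,0,0]
    - [0,0.2,1.2,0,0]
    - [0,0.2,2.0,0,0]
    - [0,0.2,2.9,0,0]
    - [0,0.2,3.8,0,0]
    - [0,0.2,4.7,0,0]
    - [0,0.2,5.6,0,0]
    - [0,0.2,6.4,0,0]
    - [0,0.2,7.0,0,0]
    - [0,0.2,7.4,0,0]

```text
time_s: 16.2
eef_pos: [0.6691, 0.0056, 0.0673]
orientation: [180.0, -0.0, 13.6]
contact_force: [-0.1, -0.4, 0.1]
finger_gap: 0.0003
gripper_force: 0.0
```

```bash
python3 - <<'E'
from h import *
shift([*(C+n*.0905+d*.133),.067]);wl()
E
```

```text
t 16.2 tcp [0.6691 0.0056 0.0673] [180.    -0.    13.58] gap 0.0003 F [-0.1 -0.4  0.1] local [ 0.0911 -0.0591]
shift cm [-0.03  7.39  0.03]
w 0.97 [478. 350.  62.  64.] (0.07, array([ 0.0702, -0.1367])) (0.015, array([ 0.0296, -0.1673]))
w 0.57 [389. 312.  90.  84.] (0.07, array([ 0.0913, -0.0918])) (0.015, array([ 0.059 , -0.1047]))
```

a is centred at local x = 0.091, which leaves little room to the tray wall (inner face at 0.111). I'll angle the last push slightly inwards.

servo_tool:
  targets:
    - [0,-0.1,0.5,0,2]
    - [0,-0.2,1.1,0,4]
    - [0,-0.3,1.8,0,6]
    - [0,-0.4,2.5,0,6]
    - [0,-0.5,3.2,0,6]
    - [0,-0.6,4.0,0,6]
    - [0,-0.7,4.8,0,6]
    - [0,-0.8,5.6,0,6]
    - [0,-0.9,6.4,0,6]
    - [0,-1.0,7.2,0,6]

```text
time_s: 17.3
eef_pos: [0.6762, -0.0668, 0.0673]
orientation: [180.0, 0.0, 7.6]
contact_force: [-0.4, 0.1, -0.0]
finger_gap: 0.0002
gripper_force: 0.0
```

```bash
python3 - <<'E'
from h import *
wl();shift([*(C+d*.133),.067]); look('p2',1)
E
```

```text
w 0.94 [378. 257.  65.  65.] (0.07, array([ 0.1059, -0.1602])) (0.015, array([ 0.0836, -0.1682]))
w 0.74 [380. 330.  61.  56.] (0.07, array([ 0.0685, -0.1592])) (0.015, array([ 0.0315, -0.1668]))
t 17.4 tcp [ 0.6763 -0.0674  0.0673] [ 1.7998e+02 -1.0000e-02  7.5300e+00] gap 0.0001 F [ 1.  -0.8 -0.5] local [ 0.0807 -0.1318]
shift cm [-8.01  1.    0.03]
0.64 [381.8 252.2   9.4  16.9] local z.076 [-0.0945 -0.1585]
```

View pics/p2.png

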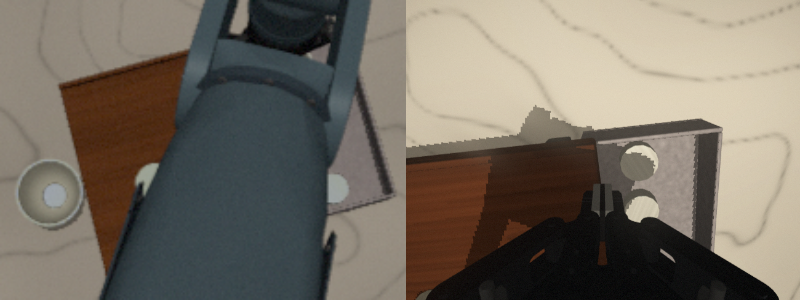

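All three are in the tray: two show at (640,162) and (642,208) in the wrist view, and one at (338,188) in the top view. I'll retract straight up, move clear and check.

servo_tool:
  targets:
    - [0,0,0,-2,0]
    - [0,0,0,-5,0]
    - [0,0,0,-9,0]
    - [0,0,0,-13,0]
    - [0,-1,2,-15,0]
    - [0,-3,6,-15,0]
    - [0,-5,10,-15,0]
    - [0,-7,14,-15,0]
    - [0,-9,17,-15,0]
    - [0,-10,18,-15,0]

```text
time_s: 18.55
eef_pos: [0.5995, -0.2605, 0.2173]
orientation: [180.0, 0.0, 7.4]
contact_force: [-0.1, 0.0, 0.3]
finger_gap: 0.0001
gripper_force: 0.0
```

servo_tool:
  targets:
    - [0,-1,1,0,0]
    - [0,-3,3,0,0]
    - [0,-5,5,0,0]
    - [0,-7,7,0,0]
    - [0,-9,9,0,0]
    - [0,-11,11,0,0]
    - [0,-13,13,0,0]
    - [0,-14.5,14.5,0,0]
    - [0,-15,15,0,0]
    - [0,-15,15,0,0]

```text
time_s: 19.55
eef_pos: [0.4721, -0.4259, 0.2173]
orientation: [-180.0, -0.0, 7.6]
contact_force: [0.6, 1.0, -0.3]
finger_gap: 0.0001
gripper_force: 0.0
```

```bash
python3 - <<'E'
from h import *
im=optics.capture('top'); cv2.imwrite('pics/end.png',im)
for u in nets.cut_out('tealight0','top'): print(round(u['p'],2),local(back('top',u['box'][:2],.02)))
print(bot.get_state()['contact_force'])
E
```

```text
0.79 [ 0.0814 -0.1692]
0.68 [-0.2118  0.0166]
0.66 [-0.0862 -0.1642]
0.51 [ 0.0289 -0.1719]
[ 0.28879573  0.89990503 -0.44368255]
```

View pics/end.png

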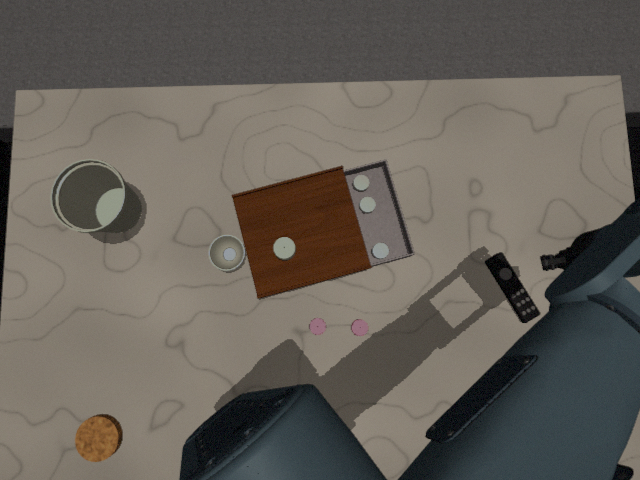

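The tealights lie in the tray at (361,183), (367,205) and (380,250). The candle, bowl, bucket, remote and pink look-alikes are where they started.

```bash
python3 -c "
from bench import bot
print(bot.close_job())"
```

```text
the job is handed in; nothing more can be done
None
```

All three tealights are lying in the grey tray, the candle, bowl, bucket and remote look unmoved in the last picture, and the job was handed in at about 20 s; the hand-in gave no verdict.

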